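Start a vacuum exposure at the UV unit

ROBOT

A 6-joint arm with a two-finger parallel gripper is mounted at the origin on the work surface. World frame = base frame: x ahead of the robot, y to its left, z up, the work surface at z = 0. Lengths are in m, angles in degrees, forces in N, time in s.
With the tool pointing down it reaches from about 0.25 to 0.725 m from the base axis. Payload 9.7 kg.
Tool frame: the origin (TCP) lies between the finger pads, 19 mm behind the fingertips; this is the grasp point; z points along the fingers, y is the line along which they close (so a half turn about z gives the same grasp; the last joint's range is limited). The gripper opens to 85 mm and grips with 20 to 120 N. Pads are 22 mm wide; open, the fingers measure 114 mm over their backs; the gripper's body (76 mm by 85 mm) begins 54 mm behind the grasp point. The pads swing forward as they close: fully open they stand 13 mm farther back than shut.
Start: joints at [76.146, 4.979, 10.078, 95.1, 0, 90], TCP at [0.132, 0.534, 0.25] pointing down, gripper open.
Joint ranges: [-179.16, 179.16], [-48.56, 103.87], [-65.8, 70.77], [-126.05, 130.52], [-82.76, 87.17], [-180, 180]. Speed limits (degrees/s): [127.2, 127.2, 147.25, 180, 180, 180].

INTERFACE

Orientations are given as [roll, pitch, yaw] about the fixed x, y, z axes, in that order (R = Rz(yaw) Ry(pitch) Rx(roll)).
In Python, from workcell import sensors, camera, camera_params, bot gives the robot as it stands.
- The arm moves only by the tool apply_moves, never from a script. Its argument "motion" is a list of rows, each an object with "jaw": the opening, from -1 (shut) to 1 (fully open); "xyz": the shift along the tool's x, y, z in mm, a list of three; "twist": the turn about the tool's z in rad. A call has 1 to 5 rows; each row is the pose to reach, as a shift and turn from the pose commanded when the call began, along the tool's axes at that moment; what a row does not reach only later rows make up. A row lasts 1/8 s, in which the tool goes at most 62.5 mm and 10.7 degrees, less where a joint would pass 70% of its speed; a pose out of reach is approached as far as the arm can. A call with a gripper value outside its range is refused whole. The fingers move at their own pace and stop on an object; "grip_force" is the grip in N (left out, the last holds). Time passes only in rows, so rows that repeat a pose let the fingers close. It gives the time, the measured TCP pose, the force, the opening and the grip force at its end, in the units of the state.
- sensors.get_obs(): the state, without advancing time (a new reading comes with each control period).
- camera(name): name is "scene" or "side" or "wrist"; returns (picture, depth): 384x512x3 uint8, red, green, blue; 384x512 float32, m along the optical axis (not along the pixel's ray), 0 where there is no reading.
- camera_params(name): a dict with "mtx" (3x3 intrinsics, pixels), "rvec" (rotation vector, rad) and "tvec" (3), from world to camera coordinates, as OpenCV has them. Camera axes: x right, y down, z forward; pixel columns grow to the right and rows downward; lengths in m; the calibration is good to about 2 mm. A picture is of the moment at which its call begins: read the wrist's pose just before it. camera_params takes no time and is no camera call; for the wrist camera it gives the pose at the moment of the call.
- bot.job_done(): hands the job in; it is judged then, once.
The state is a dict: "time": time; "q": joint angles; "qd": joint speeds; "joint_efforts": joint torques, N m; "ee_pos": TCP position; "tcp_rot": TCP orientation; "wrist_force": force on the tool from outside, world axes, zero at the start; "torque": the same for the moment, N m; "opening": finger opening in m; "grasp_force": force on a finger pad.
Only numpy, scipy, OpenCV 4.12 (cv2) and the standard library are available. Lean on these libraries where they do the work, as an engineer would, in place of code of your own. Each camera call takes 0.05 s, during which the arm holds its last target. There are 200 camera calls.

TASK

A print and its negative lie ready on the open tray of the UV exposure unit: gently push the tray fully home with your fingertips, without slamming it. Then work the two touch-free sensors on the unit's control strip without touching them: point down at the square one from about 2 cm above it and stay there for two seconds to draw the vacuum, then do the same over the round one to light the lamps. Grasp and lift nothing, leave the timer knob, the stop button and everything standing around alone, and finish with the hand well clear of the unit.

Things in the scene. Friction and masses are not known exactly. Their poses are not given: they have to be found in the camera images.
- exposure_unit: White UV exposure unit, 380 mm wide, 340 deep, 150 high, fixed to the table. Origin on the table under the middle of its front face; x runs level from the front into the unit (the way the tray closes; 71 to 101 degrees left of world x), y to the left seen facing the front, z up. The control strip lies along the front edge of its flat top.
- tray (a joint): How far the tray stands out of the unit's front, in m: 0 fully home (front resting on the unit's casing), starts 0.06 to 0.12, most 0.2. It slides level along the unit's x axis, needs about 3 to 4 N to push and stays where it is left; at 0 it meets a hard stop.
- tray_handle (a point): Middle of the steel bar handle on the tray's grey front; moves with the tray. The bar is level, along the unit's y, 160 mm long, 11 thick, its centre 81 mm above the table and 35 mm before the tray's front (51 mm before the casing when home). The front is 364 mm wide, 16 thick, and reaches from 36 to 126 mm above the table.
- vacuum_sensor_window (a point): Top centre of the SQUARE touch-free sensor: 42 mm square steel bezel, 30 mm dark square window facing up, flat on the control strip, 161 mm above the table. z up. It senses fingertips straight above it (within 15 mm of its centre) and up to 45 mm high: a tool point (19 mm behind the fingertips) 20 to 65 mm above it. It may be the left or the right of the two.
- lamp_sensor_window (a point): Top centre of the ROUND touch-free sensor: 42 mm round steel bezel, 30 mm round dark window facing up, flat on the control strip, 161 mm above the table, beside the square one (92 mm between centres). It senses in the same way. z up.
- vacuum_sensor: The square sensor itself, 42 x 42 x 7 mm; origin under its centre. Not to be touched.
- lamp_sensor: The round sensor itself, 42 mm across, 7 mm high; origin under its centre. Not to be touched.
- console: Grey control strip, 100 x 356 x 4 mm, on the unit's top; origin under its middle, 55 mm behind the front face; top 154 mm above the table; axes as the unit's. The sensors stand 46 mm either side of its middle; the black timer knob (138 mm left of the middle, 44 mm high) and the round stop button (138 mm right, 22 mm high) belong to it. Not to be touched.
- loupe: Bystander: black magnifier, 46 mm across, 50 mm high, standing loose on the unit's top behind the control strip. Origin under its centre.
- weight: Bystander: brass paperweight with a knob, 54 mm across, 48 mm high, loose on the unit's top behind the control strip. Origin under its centre.
- brush: Bystander: flat wooden coating brush, 200 x 52 x 12 mm, lying on the table to the right of the tray. Origin under its middle.
- bottle: Bystander: brown glass bottle, 64 mm across, 150 mm high, on the table at the right. Origin under its centre.
- brush_pot: Bystander: black pot with brushes, 76 mm across, 160 mm high with the brushes, on the table at the right. Origin under its centre.
- beaker: Bystander: clear plastic beaker, 72 mm across, 95 mm high, on the table at the right. Origin under its centre.

How it is judged (in metres and radians):
On the way, in this order (a step that is already met when the one before it is completed fails the run):
1. the tray is pushed fully home (value of joint tray below 0.004 m), for 0.3 s.
2. the tool point stays over the square sensor for 1.5 s, fingertips just above it (horizontal distance between the grasp point and vacuum_sensor_window below 0.016 m and z of the grasp point in the frame of vacuum_sensor_window between 0.02 and 0.065 m and value of joint tray below 0.006 m), for 1.5 s.
3. the tool point stays over the round sensor for 1.5 s, fingertips just above it (horizontal distance between the grasp point and lamp_sensor_window below 0.016 m and z of the grasp point in the frame of lamp_sensor_window between 0.02 and 0.065 m and value of joint tray below 0.006 m), for 1.5 s.
At the end, for the whole second after the job is handed in: The tray is home (less than 4 mm out), the tool point is more than 100 mm from both sensors, and each bystander is within 15 mm of where it stood (value of joint tray below 0.004 m and distance between the grasp point and lamp_sensor_window above 0.1 m and distance between the grasp point and vacuum_sensor_window above 0.1 m and distance of each of loupe, weight, brush, bottle, brush_pot, beaker from where it was at the start of the episode below 0.015 m); the robot touches nothing.
It fails at once if the handle is pinched or the tray forced (over 60 N between the fingers and the tray's front) (contact force between the fingers and tray above 60 N).
It fails at once if the tray is slammed (faster than 0.4 m/s) (velocity of joint tray below -0.4 m/s).
It fails at once if a sensor, the control strip, the timer knob or the stop button is touched (over 0.5 N) (contact force between any of the fingers, the arm and console above 0.5 N or contact force between any of the fingers, the arm and vacuum_sensor above 0.5 N or contact force between any of the fingers, the arm and lamp_sensor above 0.5 N).
It fails at once if the tray is pulled further out instead of pushed (value of joint tray above 0.14 m).
It fails at once if a bystander is lifted, pushed or knocked (15 mm) (distance of any of loupe, weight, brush, bottle, brush_pot, beaker from where it was at the start of the episode above 0.015 m).
It also fails if it takes over 64 s, if anything falls off the work surface, if the arm or the gripper's body presses on something with over 40 N, if the wrist force passes 120 N, or if a joint passes its speed limit or range.

## Working session

There is one attempt and no reset: what is moved stays moved. The work goes in short steps, Python scripts to look and compute and a tool call to move; the robot and the scene stay as the last step left them, time stands still between calls to the robot, and variables do not carry over. Pictures are saved under pics/ and viewed, at most 10 in all, crops included, and the job is handed in when it is done.

Besides the shell and the picture viewer there is one more tool, called after "Emit:" as a command line: name --argument value ..., lists and objects as JSON in quotes. apply_moves: Moves the arm, as the interface text tells. Its arguments: {"type":"object","properties":{"motion":{"type":"array","items":{"type":"object","properties":{"jaw":{"type":"number"},"xyz":{"type":"array","items":{"type":"number"}},"twist":{"type":"number"}}}},"grip_force":{"type":"number"}},"required":["motion"]}

```bash
mkdir -p pics; ls; python3 - <<'E'
from workcell import sensors, camera, camera_params, bot
import cv2, numpy as np
print(sensors.get_obs())
a=[]
for n in ("scene","side","wrist"):
    p=camera_params(n); im,d=camera(n)
    np.savez(f"{n}.npz",im=im,d=d,**p)
    cv2.imwrite(f"pics/{n}0.png",im[:,:,::-1])
    print(n,p['mtx'].round(1).tolist(),(-cv2.Rodrigues(p['rvec'])[0].T@p['tvec'].reshape(3)).round(3),(d>0).mean())
E
```

```text
pics
{'time': 0.0, 'q': array([7.61453574e+01, 5.01033754e+00, 1.00333370e+01, 9.50982697e+01,
       4.98472684e-04, 9.00001581e+01]), 'qd': array([-0.0035616 , -0.0227537 ,  0.04224895,  0.0425422 ,  0.00513625,
        0.07406812]), 'joint_efforts': array([-1.35559996e-03, -5.20393324e+01,  4.64799464e+01,  1.67475455e-02,
       -2.01575904e-04,  4.49191361e-06]), 'ee_pos': array([0.13165189, 0.53380203, 0.24928036]), 'tcp_rot': array([-1.79924730e+02, -4.98264600e-04,  1.66145199e+02]), 'wrist_force': array([-0.44457276,  0.40101974, -0.30932887]), 'torque': array([ 0.04536641,  0.00647561, -0.02901187]), 'grasp_force': 0.0, 'opening': 0.0853737197912634}
scene [[494.0, 0.0, 251.9], [0.0, 494.0, 189.9], [0.0, 0.0, 1.0]] [1.634 0.339 1.186] 0.9694671630859375
side [[412.4, 0.0, 256.8], [0.0, 412.4, 188.8], [0.0, 0.0, 1.0]] [0.501 0.547 0.879] 0.9961140950520834
wrist [[267.2, 0.0, 257.3], [0.0, 267.2, 194.1], [0.0, 0.0, 1.0]] [0.059 0.552 0.373] 0.9963022867838541
```

View pics/scene0.png

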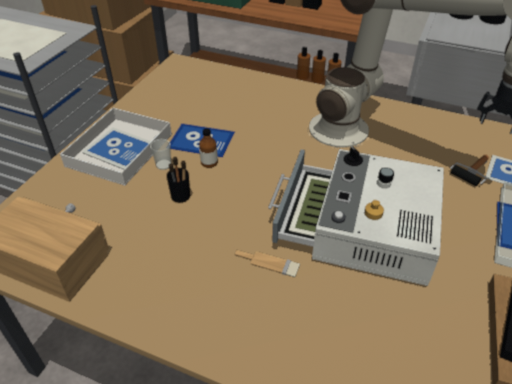

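View pics/side0.png

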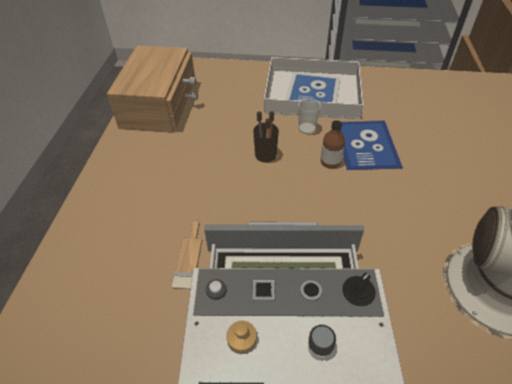

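View pics/wrist0.png

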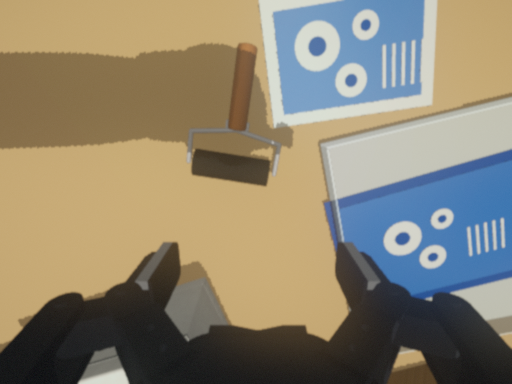

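The scene view shows the unit at (380,215) with the tray open toward the left, handle at about (277,195), square sensor (344,196) and round sensor (349,177). In the side view the square one is at (263,289), the round at (311,290) and the handle bar at (283,224). So the square sensor is the right one in the unit frame. The wrist view shows only a roller and prints.

```bash
cat > h.py <<'E'
import cv2, numpy as np
def load(n):
    z=np.load(n+".npz"); return z['im'],z['d'],z
def ray(p,uv,z):
    R=cv2.Rodrigues(p['rvec'])[0]; c=-R.T@p['tvec'].reshape(3)
    uv=np.atleast_2d(np.float64(uv)); r=np.c_[uv,np.ones(len(uv))]@np.linalg.inv(p['mtx']).T@R
    return c+r*((z-c[2])/r[:,2])[:,None]
def cloud(p,d):
    v,u=np.mgrid[:384,:512]; R=cv2.Rodrigues(p['rvec'])[0]
    X=np.stack([u,v,np.ones_like(u)],-1)@np.linalg.inv(p['mtx']).T*d[...,None]
    return (X-p['tvec'].reshape(3))@R
E
python3 - <<'E'
from h import *
for n,sq,rd in (("scene",(344,196),(349,177)),("side",(263,289),(311,290))):
    im,d,p=load(n); W=cloud(p,d); g=cv2.cvtColor(im,cv2.COLOR_RGB2GRAY)
    m=((abs(W[...,2]-.154)<.012)&(g<140)).astype(np.uint8)
    cs=max(cv2.findContours(m,cv2.RETR_EXTERNAL,cv2.CHAIN_APPROX_NONE)[0],key=cv2.contourArea)
    P=ray(p,cs[:,0],.154)[:,:2]
    print(n,cv2.minAreaRect((P*1000).astype(np.float32)))
    for nm,(u,v) in (("sq",sq),("rd",rd)):
        r=14 if n=="side" else 9
        w=g[v-r:v+r+1,u-r:u+r+1].astype(int)
        print(nm,ray(p,[[u,v]],.161).round(4))
        for mm,lab in ((w<60,'dark'),(w>110,'bezel')):
            k,l,s,c=cv2.connectedComponentsWithStats(mm.astype(np.uint8))
            for i in range(1,k):
                if s[i,4]>8: print('  ',lab,s[i].tolist(),(c[i]+[u-r,v-r]).round(1),ray(p,[c[i]+[u-r,v-r]],.161).round(4)[0,:2])
    # handle & tray-front points from depth
    t=(W[...,2]>.06)&(W[...,2]<.135)&(W[...,0]>.05)&(W[...,0]<.6)&(W[...,1]>-.0)&(W[...,1]<.36)
    print('z',np.percentile(W[t],[0,5,50,95,100],axis=0).round(3).tolist())
im,d,p=load("side"); cv2.imwrite("pics/c.png",cv2.resize(im[210:330,170:400,::-1],None,fx=3.4,fy=3.4,interpolation=cv2.INTER_CUBIC))
E
```

```text
scene ((496.6727600097656, 149.91461181640625), (364.42236328125, 104.85689544677734), 6.1172776222229)
sq [[0.5461 0.1604 0.161 ]]
   dark [4, 5, 10, 8, 54] [343.5 195.5] [0.5445 0.1584]
   bezel [1, 3, 16, 13, 66] [343.8 196.8] [0.5498 0.1608]
rd [[0.4567 0.1514 0.161 ]]
   dark [5, 6, 8, 5, 34] [348.3 176.1] [0.4534 0.1483]
   bezel [2, 4, 14, 10, 42] [348.5 176.9] [0.4566 0.1499]
z [[0.051, 0.0, 0.06], [0.054, 0.004, 0.06], [0.34, 0.039, 0.068], [0.565, 0.075, 0.129], [0.599, 0.095, 0.135]]
side ((497.836669921875, 151.74978637695312), (354.9434814453125, 102.4742202758789), 6.2824625968933105)
sq [[0.544  0.1565 0.161 ]]
   dark [7, 8, 15, 13, 173] [263.2 289.2] [0.5436 0.1568]
   bezel [3, 5, 23, 20, 205] [263.3 290.1] [0.5433 0.1588]
rd [[0.4521 0.1484 0.161 ]]
   dark [7, 7, 14, 13, 137] [310.8 289.3] [0.4525 0.1469]
   bezel [3, 4, 22, 20, 166] [310.6 289.6] [0.4529 0.1477]
z [[0.05, 0.0, 0.06], [0.051, 0.007, 0.062], [0.066, 0.039, 0.088], [0.348, 0.055, 0.131], [0.595, 0.06, 0.135]]
```

View pics/c.png

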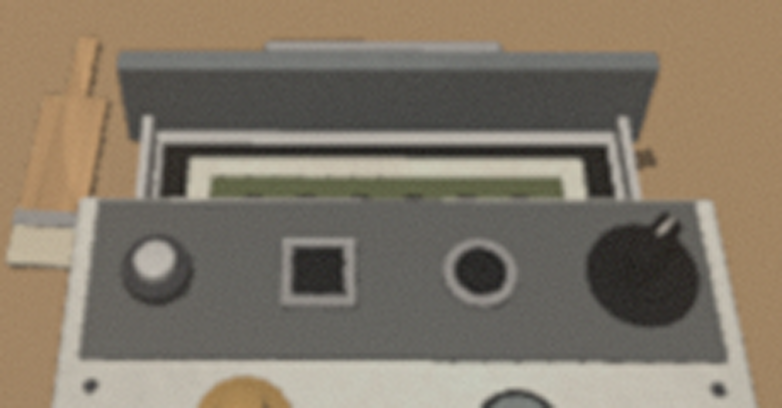

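The crop confirms it: square sensor at (318,270), round at (480,270), tray front's top edge at y≈55 with the handle bar just beyond it. Next I work out the tray extension, the bystanders and the first move.

```bash
cat >> h.py <<'E'
from scipy.spatial.transform import Rotation as Ro
sq=np.array([.5438,.1580]); rd=np.array([.4528,.1480])
yu=(rd-sq)/np.linalg.norm(rd-sq); xu=np.array([yu[1],-yu[0]]); O=(sq+rd)/2-.055*xu
yaw=np.degrees(np.arctan2(xu[1],xu[0]))
def shift(o,xy,z,yw=yaw):
    R=Ro.from_euler('xyz',o['tcp_rot'],degrees=True).as_matrix()
    s=R.T@(np.r_[xy,z]-o['ee_pos'])*1000
    return s.round(1), round(float(-np.radians((yw-o['tcp_rot'][2]+180)%360-180)),3)
E
python3 - <<'E'
from h import *
from workcell import sensors
print(O,xu,yaw)
def u(P): q=P[:,:2]-O; return np.c_[q@xu,q@yu].round(4).tolist()
im,d,p=load("side")
k=lambda x,y:(170+(x+.5)/3.4-.5,210+(y+.5)/3.4-.5)
print('front top outer',u(ray(p,[k(118,54),k(390,54),k(658,54)],.126)),'inner',u(ray(p,[k(120,68),k(658,68)],.126)))
print('bar top',u(ray(p,[k(265,43),k(498,43)],.0865)))
ims,ds,ps=load("scene")
print('scene bar ends',u(ray(ps,[(273,207),(284,178)],.081)),'front top',u(ray(ps,[(275,243),(303,153)],.126)))
for n,q,z in (("bottle",(208,150),.07),("pot",(179,185),.06),("beaker",(162,155),.05)): print(n,ray(ps,[q],z).round(3)[0])
o=sensors.get_obs()
for t in (.1,): print('approach',O-xu*(.051+t+.06),shift(o,O-xu*(.051+t+.06),.3))
E
```

```text
[0.50430779 0.09832911] [-0.10923255  0.99401622] 96.27107744950115
front top outer [[-0.1265, -0.1798], [-0.1262, 0.0032], [-0.1259, 0.1824]] inner [[-0.1148, -0.1774], [-0.1142, 0.1805]]
bar top [[-0.1662, -0.0828], [-0.1658, 0.0828]]
scene bar ends [[-0.1537, -0.0766], [-0.1547, 0.0669]] front top [[-0.0993, -0.257], [-0.1136, 0.1604]]
bottle [ 0.407 -0.375  0.07 ]
pot [ 0.604 -0.385  0.06 ]
beaker [ 0.477 -0.529  0.05 ]
approach [ 0.52735586 -0.11140832] (array([-538.7, -531.8,  -50. ]), 1.22)
```

The tray is about 0.11 m out and the bystanders are far from the approach. I move over in straight steps at z≈0.3.

Emit:
apply_moves --motion '[{"jaw":-1,"xyz":[0,0,-50],"twist":0},{"jaw":-1,"xyz":[-40,-40,-50],"twist":0},{"jaw":-1,"xyz":[-80,-80,-50],"twist":0},{"jaw":-1,"xyz":[-120,-120,-50],"twist":0},{"jaw":-1,"xyz":[-160,-160,-50],"twist":0}]'

```text
time: 0.78
ee_pos: [0.2492, 0.3388, 0.2998]
tcp_rot: [-180.0, 0.0, 166.2]
wrist_force: [1.1, -0.2, -0.8]
opening: 0.0002
grasp_force: 0.0
```

Emit:
apply_moves --motion '[{"jaw":-1,"xyz":[-40,-40,0],"twist":0},{"jaw":-1,"xyz":[-80,-80,0],"twist":0},{"jaw":-1,"xyz":[-120,-120,0],"twist":0},{"jaw":-1,"xyz":[-160,-160,0],"twist":0},{"jaw":-1,"xyz":[-200,-200,0],"twist":0}]'

```text
time: 1.4
ee_pos: [0.3956, 0.0965, 0.3]
tcp_rot: [180.0, 0.0, 166.1]
wrist_force: [1.7, 1.4, -0.3]
opening: 0.0
grasp_force: 0.0
```

Emit:
apply_moves --motion '[{"jaw":-1,"xyz":[-40,-40,0],"twist":0.15},{"jaw":-1,"xyz":[-80,-80,0],"twist":0.3},{"jaw":-1,"xyz":[-120,-120,0],"twist":0.45},{"jaw":-1,"xyz":[-160,-160,0],"twist":0.6},{"jaw":-1,"xyz":[-180,-180,0],"twist":0.75}]'

```text
time: 2.02
ee_pos: [0.5275, -0.1221, 0.299]
tcp_rot: [-179.9, -0.0, 122.8]
wrist_force: [-0.6, -0.0, 0.5]
opening: 0.0002
grasp_force: 0.0
```

```bash
python3 - <<'E'
from h import *
from workcell import sensors
o=sensors.get_obs(); print(o['time'],o['q'].round(1),o['ee_pos'],o['tcp_rot'],o['opening'])
print(shift(o,O-xu*.221,.3))
E
```

```text
2.025 [-13.    5.3  15.9 100.7  -0.   44.2] [ 0.52747532 -0.12207166  0.29895641] [-1.79939659e+02 -4.65886727e-02  1.22773093e+02] 0.00018927841843018213
(array([ 0.1,  1.2, -1. ]), 0.463)
```

Emit:
apply_moves --motion '[{"jaw":-1,"xyz":[0,1,20],"twist":0.15},{"jaw":-1,"xyz":[0,1,50],"twist":0.3},{"jaw":-1,"xyz":[0,1,90],"twist":0.463},{"jaw":-1,"xyz":[0,1,130],"twist":0.463},{"jaw":-1,"xyz":[0,1,160],"twist":0.463}]'

```text
time: 2.65
ee_pos: [0.5269, -0.1189, 0.1379]
tcp_rot: [-179.9, -0.0, 96.6]
wrist_force: [0.1, 0.4, 1.4]
opening: -0.0003
grasp_force: 0.0
```

Emit:
apply_moves --motion '[{"jaw":-1,"xyz":[0,0,30],"twist":0},{"jaw":-1,"xyz":[0,0,50],"twist":0},{"jaw":-1,"xyz":[0,0,56],"twist":0},{"jaw":-1,"xyz":[0,0,56],"twist":0}]'

```text
time: 3.15
ee_pos: [0.5275, -0.119, 0.0841]
tcp_rot: [-180.0, -0.0, 96.6]
wrist_force: [-0.4, 0.3, 0.8]
opening: 0.0001
grasp_force: 0.0
```

```bash
python3 - <<'E'
from h import *
from workcell import sensors,camera
o=sensors.get_obs(); print(o['time'],o['q'].round(1),o['ee_pos'],o['tcp_rot'],o['wrist_force'])
print(shift(o,O-xu*.18,.083))
im,_=camera("scene"); w,_=camera("wrist")
a=cv2.resize(im[120:290,200:460,::-1],(520,340)); b=cv2.resize(w[:,:,::-1],(280,210)); c=np.zeros((340,800,3),np.uint8); c[:,:520]=a; c[:210,520:]=b
cv2.imwrite("pics/d.png",c)
E
```

```text
3.15 [-12.7   3.8  -9.5  76.7   0.   70.6] [ 0.52749688 -0.11904317  0.08412208] [-1.79987721e+02 -4.72620682e-03  9.66455634e+01] [-0.35729416  0.28520961  0.8435357 ]
(array([38.6,  0.9,  1.1]), 0.007)
```

View pics/d.png

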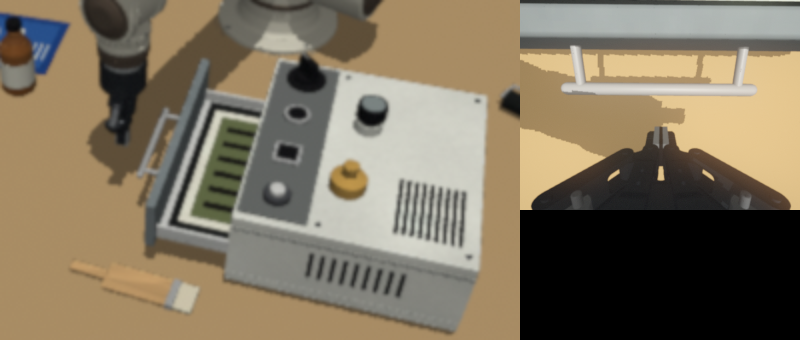

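The hand is at the left crop's (120,130) in front of the handle. The wrist inset shows the shut fingers (660,135) centred before the bar (y≈90). I push slowly.

Emit:
apply_moves --motion '[{"jaw":-1,"xyz":[7,0,0],"twist":0.007},{"jaw":-1,"xyz":[14,0,0],"twist":0.007},{"jaw":-1,"xyz":[21,0,0],"twist":0.007},{"jaw":-1,"xyz":[28,0,0],"twist":0.007},{"jaw":-1,"xyz":[34,0,0],"twist":0.007}]'

```text
time: 3.88
ee_pos: [0.5235, -0.0847, 0.084]
tcp_rot: [180.0, 0.0, 96.3]
wrist_force: [0.8, -0.3, -1.2]
opening: -0.0002
grasp_force: 0.0
```

Emit:
apply_moves --motion '[{"jaw":-1,"xyz":[4,0,0],"twist":0},{"jaw":-1,"xyz":[8,0,0],"twist":0},{"jaw":-1,"xyz":[12,0,0],"twist":0},{"jaw":-1,"xyz":[16,0,0],"twist":0},{"jaw":-1,"xyz":[20,0,0],"twist":0}]'

```text
time: 4.5
ee_pos: [0.5214, -0.0652, 0.084]
tcp_rot: [180.0, 0.0, 96.2]
wrist_force: [0.1, -3.5, 1.6]
opening: 0.0001
grasp_force: 1.6
```

Emit:
apply_moves --motion '[{"jaw":-1,"xyz":[6,0,0],"twist":0},{"jaw":-1,"xyz":[12,0,0],"twist":0},{"jaw":-1,"xyz":[18,0,0],"twist":0},{"jaw":-1,"xyz":[24,0,0],"twist":0},{"jaw":-1,"xyz":[30,0,0],"twist":0}]'

```text
time: 5.12
ee_pos: [0.5181, -0.0351, 0.084]
tcp_rot: [180.0, 0.0, 96.2]
wrist_force: [1.7, -2.9, 0.4]
opening: -0.0001
grasp_force: 1.6
```

Emit:
apply_moves --motion '[{"jaw":-1,"xyz":[6,0,0],"twist":0},{"jaw":-1,"xyz":[12,0,0],"twist":0},{"jaw":-1,"xyz":[18,0,0],"twist":0},{"jaw":-1,"xyz":[24,0,0],"twist":0},{"jaw":-1,"xyz":[30,0,0],"twist":0}]'

```text
time: 5.75
ee_pos: [0.5149, -0.0054, 0.084]
tcp_rot: [180.0, 0.0, 96.2]
wrist_force: [1.8, -3.3, -1.0]
opening: 0.0002
grasp_force: 1.6
```

```bash
python3 - <<'E'
from h import *
from workcell import sensors
o=sensors.get_obs(); q=o['ee_pos'][:2]-O; print(o['time'],q@xu,q@yu,o['tcp_rot'],o['wrist_force'])
E
```

```text
5.75 -0.10422616661005642 0.0008073845418099419 [1.79991233e+02 3.95330698e-06 9.62420917e+01] [ 1.81147703 -3.28912207 -1.03396784]
```

The push takes about 3 N, as expected, and roughly 35 mm remain. I slow down toward the stop.

Emit:
apply_moves --motion '[{"jaw":-1,"xyz":[5,0,0],"twist":0},{"jaw":-1,"xyz":[10,0,0],"twist":0},{"jaw":-1,"xyz":[15,0,0],"twist":0},{"jaw":-1,"xyz":[20,0,0],"twist":0},{"jaw":-1,"xyz":[24,0,0],"twist":0}]'

```text
time: 6.38
ee_pos: [0.5122, 0.0184, 0.084]
tcp_rot: [180.0, 0.0, 96.3]
wrist_force: [3.2, -2.1, -0.3]
opening: -0.0001
grasp_force: 1.6
```

Emit:
apply_moves --motion '[{"jaw":-1,"xyz":[2,0,0],"twist":0},{"jaw":-1,"xyz":[4,0,0],"twist":0},{"jaw":-1,"xyz":[6,0,0],"twist":0},{"jaw":-1,"xyz":[7,0,0],"twist":0}]'

```text
time: 6.88
ee_pos: [0.5115, 0.0251, 0.084]
tcp_rot: [-180.0, -0.0, 96.2]
wrist_force: [2.7, -2.6, 0.3]
opening: 0.0001
grasp_force: 1.5
```

Emit:
apply_moves --motion '[{"jaw":-1,"xyz":[1,0,0],"twist":0},{"jaw":-1,"xyz":[2,0,0],"twist":0}]'

```text
time: 7.12
ee_pos: [0.5113, 0.0271, 0.084]
tcp_rot: [-180.0, 0.0, 96.2]
wrist_force: [1.6, -3.1, -0.4]
opening: 0.0003
grasp_force: 1.5
```

Still sliding freely at about 3 N, so I creep on in 1 mm steps until the force rises.

Emit:
apply_moves --motion '[{"jaw":-1,"xyz":[0.7,0,0],"twist":0},{"jaw":-1,"xyz":[1.4,0,0],"twist":0}]'

```text
time: 7.38
ee_pos: [0.5111, 0.0285, 0.084]
tcp_rot: [-180.0, 0.0, 96.2]
wrist_force: [1.3, -3.3, 1.5]
opening: 0.0006
grasp_force: 1.5
```

Emit:
apply_moves --motion '[{"jaw":-1,"xyz":[0.7,0,0],"twist":0},{"jaw":-1,"xyz":[1.4,0,0],"twist":0}]'

```text
time: 7.62
ee_pos: [0.5111, 0.0289, 0.084]
tcp_rot: [180.0, 0.1, 96.2]
wrist_force: [2.9, -10.7, 1.1]
opening: 0.0
grasp_force: 5.6
```

The force rose to 11 N and motion stopped at unit x≈-0.070, so the tray is on its stop. I hold briefly, back off and rise.

Emit:
apply_moves --motion '[{"jaw":-1,"xyz":[0.3,0,0],"twist":0},{"jaw":-1,"xyz":[0.3,0,0],"twist":0},{"jaw":-1,"xyz":[0.3,0,0],"twist":0},{"jaw":-1,"xyz":[0.3,0,0],"twist":0}]'

```text
time: 8.12
ee_pos: [0.5111, 0.0289, 0.084]
tcp_rot: [-180.0, 0.2, 96.2]
wrist_force: [2.4, -10.4, 0.4]
opening: 0.0002
grasp_force: 5.3
```

Emit:
apply_moves --motion '[{"jaw":-1,"xyz":[-10,0,0],"twist":0},{"jaw":-1,"xyz":[-40,0,0],"twist":0},{"jaw":-1,"xyz":[-60,0,-20],"twist":0},{"jaw":-1,"xyz":[-60,0,-80],"twist":0},{"jaw":-1,"xyz":[-60,0,-140],"twist":0}]'

```text
time: 8.75
ee_pos: [0.5168, -0.0297, 0.2251]
tcp_rot: [-179.9, -0.1, 96.2]
wrist_force: [1.9, 0.3, 0.5]
opening: 0.0004
grasp_force: 0.0
```

Emit:
apply_moves --motion '[{"jaw":-1,"xyz":[0,0,-50],"twist":0},{"jaw":-1,"xyz":[0,0,-80],"twist":0},{"jaw":-1,"xyz":[0,0,-80],"twist":0}]'

```text
time: 9.12
ee_pos: [0.5179, -0.0295, 0.3061]
tcp_rot: [179.8, -0.0, 96.3]
wrist_force: [-0.2, -0.4, 0.8]
opening: 0.0
grasp_force: 0.0
```

```bash
cat > m.py <<'E'
from h import *
from workcell import sensors,camera,camera_params
o=sensors.get_obs(); print(o['time'],o['ee_pos'],o['tcp_rot'])
out=[]
for n in ("side","wrist"):
    p=camera_params(n); im,d=camera(n); np.savez(n+"1.npz",im=im,d=d,**p)
    out.append(cv2.resize(im[:,:,::-1],(400,300)))
    g=cv2.cvtColor(im,cv2.COLOR_RGB2GRAY); R=cv2.Rodrigues(p['rvec'])[0]
    for nm,s in (("sq",sq),("rd",rd)):
        uv=cv2.projectPoints(np.r_[s,.161][None],p['rvec'],p['tvec'],p['mtx'],None)[0].ravel(); u,v=uv.round().astype(int)
        if not(20<u<490 and 20<v<365): print(n,nm,'out',uv); continue
        r=int(p['mtx'][0,0]*.0185/(R@np.r_[s,.161]+p['tvec'].reshape(3))[2])
        w=g[v-r:v+r+1,u-r:u+r+1]; k,l,st,c=cv2.connectedComponentsWithStats((w<60).astype(np.uint8))
        for i in range(1,k):
            if st[i,4]>60: print(n,nm,st[i].tolist(),ray(p,[c[i]+[u-r,v-r]],.161).round(4)[0])
cv2.imwrite("pics/e.png",np.hstack(out))
print(shift(o,sq,.3),shift(o,rd,.3))
E
python3 m.py
```

```text
9.125 [ 0.51794713 -0.02945493  0.30614032] [ 1.79813835e+02 -2.23735674e-02  9.62605666e+01]
side sq [3, 2, 14, 13, 162] [0.5437 0.1572 0.161 ]
side rd [2, 3, 14, 12, 132] [0.4523 0.1472 0.161 ]
wrist sq out [311.14255012 -24.78639695]
wrist rd out [201.50257866 -24.81560469]
(array([183.5,  46.1,   6.4]), -0.0) (array([183.5, -45.4,   6.1]), -0.0)
```

View pics/e.png

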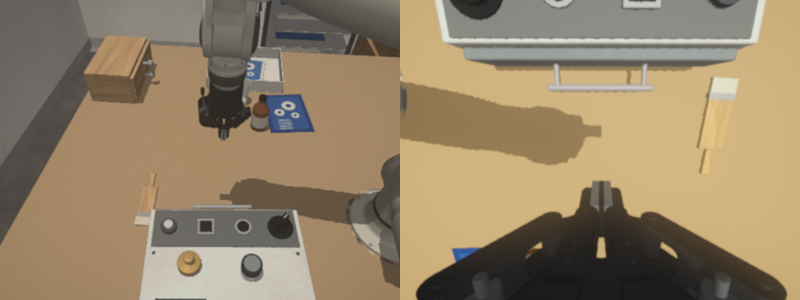

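The side view shows the tray front flush with the casing and the handle bar at (222,207). The sensors are confirmed at (206,226) and (243,226), and nothing else has moved. Next is the hover over the square sensor.

Emit:
apply_moves --motion '[{"jaw":-1,"xyz":[40,10,0],"twist":0},{"jaw":-1,"xyz":[80,20,0],"twist":0},{"jaw":-1,"xyz":[120,30,0],"twist":0},{"jaw":-1,"xyz":[160,40,0],"twist":0},{"jaw":-1,"xyz":[183.5,46,0],"twist":0}]'

```text
time: 9.85
ee_pos: [0.5428, 0.1597, 0.3019]
tcp_rot: [-179.8, -0.0, 96.3]
wrist_force: [1.3, -0.4, 1.4]
opening: 0.0003
grasp_force: 0.0
```

Emit:
apply_moves --motion '[{"jaw":-1,"xyz":[0,0,30],"twist":0},{"jaw":-1,"xyz":[0,0,55],"twist":0},{"jaw":-1,"xyz":[0,0,75],"twist":0},{"jaw":-1,"xyz":[0,0,75],"twist":0}]'

```text
time: 10.35
ee_pos: [0.542, 0.1576, 0.2261]
tcp_rot: [-179.7, 0.0, 96.3]
wrist_force: [-0.0, -0.8, -0.2]
opening: 0.0002
grasp_force: 0.0
```

```bash
sed -i '/cv2.imwrite/d;s/,.3)/,.2)/g' m.py; python3 m.py
```

```text
10.35 [0.54198605 0.1576165  0.22606936] [-1.79709305e+02  3.12981263e-02  9.62538912e+01]
side sq [2, 0, 15, 15, 192] [0.5437 0.1563 0.161 ]
side rd [2, 2, 15, 13, 148] [0.4526 0.1469 0.161 ]
wrist sq [5, 10, 38, 39, 1247] [0.5439 0.1555 0.161 ]
wrist rd [5, 10, 39, 35, 1043] [0.4529 0.1452 0.161 ]
(array([ 0.2,  2. , 26.1]), -0.0) (array([  0.2, -89.6,  26.5]), -0.0)
```

The wrist camera agrees to within about 2 mm. I lower to about 2 cm fingertip height and stay for just over 2 s.

Emit:
apply_moves --motion '[{"jaw":-1,"xyz":[-1,1.5,13],"twist":0},{"jaw":-1,"xyz":[-1,1.5,24],"twist":0},{"jaw":-1,"xyz":[-1,1.5,24],"twist":0},{"jaw":-1,"xyz":[-1,1.5,24],"twist":0},{"jaw":-1,"xyz":[-1,1.5,24],"twist":0}]'

```text
time: 11.08
ee_pos: [0.545, 0.1571, 0.2055]
tcp_rot: [180.0, -0.0, 96.2]
wrist_force: [-0.6, 0.1, -0.7]
opening: 0.0
grasp_force: 0.0
```

Emit:
apply_moves --motion '[{"jaw":-1,"xyz":[0,0,0],"twist":0},{"jaw":-1,"xyz":[0,0,0],"twist":0},{"jaw":-1,"xyz":[0,0,0],"twist":0},{"jaw":-1,"xyz":[0,0,0],"twist":0},{"jaw":-1,"xyz":[0,0,0],"twist":0}]'

```text
time: 11.7
ee_pos: [0.5448, 0.1571, 0.205]
tcp_rot: [-180.0, 0.0, 96.2]
wrist_force: [-0.0, -0.1, -0.7]
opening: 0.0003
grasp_force: 0.0
```

Emit:
apply_moves --motion '[{"jaw":-1,"xyz":[0,0,0],"twist":0},{"jaw":-1,"xyz":[0,0,0],"twist":0},{"jaw":-1,"xyz":[0,0,0],"twist":0},{"jaw":-1,"xyz":[0,0,0],"twist":0},{"jaw":-1,"xyz":[0,0,0],"twist":0}]'

```text
time: 12.32
ee_pos: [0.5448, 0.1571, 0.205]
tcp_rot: [-180.0, 0.0, 96.2]
wrist_force: [-0.7, 0.7, 0.2]
opening: 0.0
grasp_force: 0.0
```

Emit:
apply_moves --motion '[{"jaw":-1,"xyz":[0,0,0],"twist":0},{"jaw":-1,"xyz":[0,0,0],"twist":0},{"jaw":-1,"xyz":[0,0,0],"twist":0},{"jaw":-1,"xyz":[0,0,0],"twist":0},{"jaw":-1,"xyz":[0,0,0],"twist":0}]'

```text
time: 12.95
ee_pos: [0.5449, 0.157, 0.205]
tcp_rot: [180.0, 0.0, 96.2]
wrist_force: [-0.1, -0.7, 1.2]
opening: 0.0002
grasp_force: 0.0
```

```bash
python3 - <<'E'
from h import *
from workcell import sensors,camera
o=sensors.get_obs(); print(o['time'],o['ee_pos'],shift(o,rd-[0,.001],.2))
im,_=camera("side"); w,_=camera("wrist"); cv2.imwrite("pics/f.png",np.hstack([cv2.resize(i[:,:,::-1],(400,300)) for i in (im,w)]))
E
```

```text
12.95 [0.54487114 0.15704547 0.20497814] (array([  0. , -92.6,   5. ]), -0.0)
```

View pics/f.png

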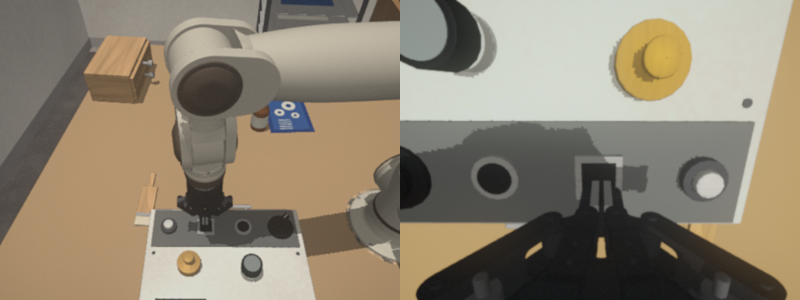

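The fingertips point down over the square window (side 206,226; wrist 600,175) without touching, and the dwell lasted over 2 s. Next I lift, cross to the round sensor and lower.

Emit:
apply_moves --motion '[{"jaw":-1,"xyz":[0,0,-40],"twist":0},{"jaw":-1,"xyz":[0,-30,-40],"twist":0},{"jaw":-1,"xyz":[0,-65,-40],"twist":0},{"jaw":-1,"xyz":[0,-92.5,-40],"twist":0},{"jaw":-1,"xyz":[0,-92.5,-40],"twist":0}]'

```text
time: 13.68
ee_pos: [0.4519, 0.147, 0.2458]
tcp_rot: [179.9, -0.0, 96.3]
wrist_force: [1.4, 0.5, 0.4]
opening: -0.0001
grasp_force: 0.0
```

Emit:
apply_moves --motion '[{"jaw":-1,"xyz":[0,0,20],"twist":0},{"jaw":-1,"xyz":[0,0,35],"twist":0},{"jaw":-1,"xyz":[0,0,40],"twist":0},{"jaw":-1,"xyz":[0,0,40],"twist":0},{"jaw":-1,"xyz":[0,0,40],"twist":0}]'

```text
time: 14.3
ee_pos: [0.4532, 0.1471, 0.2055]
tcp_rot: [180.0, -0.0, 96.2]
wrist_force: [0.1, 0.2, -0.3]
opening: -0.0001
grasp_force: 0.0
```

Emit:
apply_moves --motion '[{"jaw":-1,"xyz":[0,0,0],"twist":0},{"jaw":-1,"xyz":[0,0,0],"twist":0},{"jaw":-1,"xyz":[0,0,0],"twist":0},{"jaw":-1,"xyz":[0,0,0],"twist":0},{"jaw":-1,"xyz":[0,0,0],"twist":0}]'

```text
time: 14.92
ee_pos: [0.4529, 0.147, 0.205]
tcp_rot: [180.0, 0.0, 96.2]
wrist_force: [-0.9, -0.4, 0.8]
opening: 0.0002
grasp_force: 0.0
```

Emit:
apply_moves --motion '[{"jaw":-1,"xyz":[0,0,0],"twist":0},{"jaw":-1,"xyz":[0,0,0],"twist":0},{"jaw":-1,"xyz":[0,0,0],"twist":0},{"jaw":-1,"xyz":[0,0,0],"twist":0},{"jaw":-1,"xyz":[0,0,0],"twist":0}]'

```text
time: 15.55
ee_pos: [0.4529, 0.147, 0.205]
tcp_rot: [180.0, -0.0, 96.2]
wrist_force: [0.1, 0.1, 0.8]
opening: 0.0002
grasp_force: 0.0
```

Emit:
apply_moves --motion '[{"jaw":-1,"xyz":[0,0,0],"twist":0},{"jaw":-1,"xyz":[0,0,0],"twist":0},{"jaw":-1,"xyz":[0,0,0],"twist":0},{"jaw":-1,"xyz":[0,0,0],"twist":0},{"jaw":-1,"xyz":[0,0,0],"twist":0}]'

```text
time: 16.18
ee_pos: [0.4529, 0.147, 0.205]
tcp_rot: [180.0, 0.0, 96.2]
wrist_force: [-0.1, 0.1, 0.8]
opening: -0.0001
grasp_force: 0.0
```

```bash
python3 - <<'E'
from h import *
from workcell import sensors,camera
o=sensors.get_obs(); print(o['time'],o['ee_pos'],shift(o,rd,.2))
im,_=camera("side"); w,_=camera("wrist"); cv2.imwrite("pics/g.png",np.hstack([cv2.resize(i[:,:,::-1],(400,300)) for i in (im,w)]))
E
```

```text
16.175 [0.45290127 0.14700578 0.20499803] (array([1., 0., 5.]), -0.0)
```

View pics/g.png

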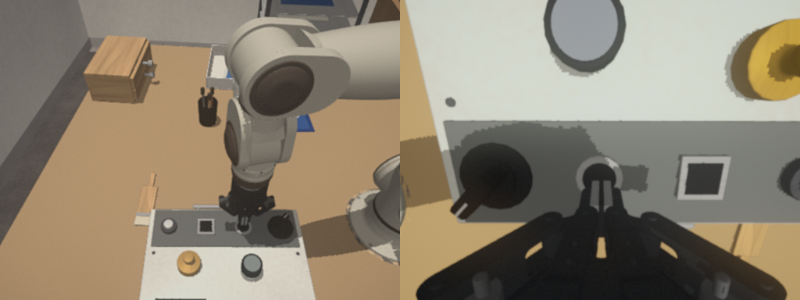

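The fingertips are over the round window (wrist 600,177), and the dwell was again about 2 s. Now up and away to the front, well clear.

Emit:
apply_moves --motion '[{"jaw":-1,"xyz":[0,0,-40],"twist":0},{"jaw":-1,"xyz":[0,0,-90],"twist":0},{"jaw":-1,"xyz":[-40,0,-110],"twist":0},{"jaw":-1,"xyz":[-90,0,-110],"twist":0},{"jaw":-1,"xyz":[-140,0,-110],"twist":0}]'

```text
time: 16.9
ee_pos: [0.4683, 0.0066, 0.3153]
tcp_rot: [180.0, 0.0, 96.3]
wrist_force: [-0.2, 0.1, 0.8]
opening: 0.0003
grasp_force: 0.0
```

Emit:
apply_moves --motion '[{"jaw":-1,"xyz":[-40,0,0],"twist":0},{"jaw":-1,"xyz":[-80,0,0],"twist":0},{"jaw":-1,"xyz":[-100,0,0],"twist":0},{"jaw":-1,"xyz":[-100,0,0],"twist":0},{"jaw":-1,"xyz":[-100,0,0],"twist":0}]'

```text
time: 17.52
ee_pos: [0.4789, -0.0911, 0.315]
tcp_rot: [-180.0, -0.0, 96.2]
wrist_force: [0.6, -0.6, 0.1]
opening: 0.0005
grasp_force: 0.0
```

```bash
python3 - <<'E'
from h import *
from workcell import sensors,bot
o=sensors.get_obs(); print(o['time'],o['ee_pos'],o['wrist_force'],np.abs(o['qd']).max())
print(bot.job_done())
E
```

```text
17.525 [ 0.47893372 -0.09112249  0.3150108 ] [ 0.62092482 -0.6003125   0.1401025 ] 0.7245774119926245
the job is handed in; nothing more can be done
None
```

I pushed the tray home against its stop, hovered about 2 s over the square sensor and then the round one without touching either, and handed the job in at 17.5 s with the hand well clear; no verdict was returned.

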